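Serve a hot boiled egg with the egg tongs

TASK

Breakfast: stand the egg cup upright on the raised seat in the middle of the egg plate, its foot inside the lip, and let go of it. Then take the egg tongs, close their loops on the hot boiled egg in the wooden rack - touch the egg with the tongs only, and do not knock over or shift the other things - and lift it out. Finish while holding it still in the tongs a few centimetres above the egg cup, centred over it and touching nothing but the tongs, so that it drips dry; do not set it down or let go.

Things in the scene. Friction and masses are not known exactly. Their poses are not given: they have to be found in the camera images.
- egg_cup: white ceramic egg cup, 62 mm tall, flat round foot 40 mm across, narrow stem (18 mm), bowl from 30 to 62 mm above the foot; the bowl is 53 mm across outside at the rim and 52 mm or more from 48 mm up, so it can be gripped across the bowl from above. 90 g. Starts upright on the worktop. Origin: centre of the underside of the foot, z axis up through the rim.
- egg_plate: round white egg plate, 150 mm across, 13 mm high at its rim, with a raised round seat in the middle. Loose, 450 g. Origin: centre of its underside, z up.
- plate_seat (a point): centre of the plate's raised seat, on the flat where the egg cup's foot stands, 18 mm above the worktop; a lip 3.4 mm high and 47 mm across inside surrounds it (56 mm across outside), so the cup's foot has about 3.5 mm play all round.
- egg_rack: pale wooden egg rack for two, 66 mm (its x) by 134 mm (its y) and 42 mm high, with two 34 mm holes in its top at y = -32 and +32 mm of its own frame; the egg stands in one, the other is empty. Loose, 350 g. Origin: centre of its underside, z up.
- egg: brown hen's egg, rigid, 44 mm across and 56 mm tall, 56 g, standing on end in a hole of the rack, with its middle about 60 mm above the worktop and 18 mm above the rack's top. Origin: its middle (28 mm from either end), z along its length, up at the start.
- tongs: egg tongs of bent steel wire, 64 g, 219 mm long, 28.5 mm high, lying flat: coil spring at the back, a black ribbed grip on each of the two arms, a 28 mm upright wire loop at each arm's end that cradles the egg's side. Origin: on the worktop under the middle between the grips; x points to the loops, y to the left arm, z up. Coil at x = -95 mm (28.5 mm high), loops' centres at x = +100 mm.
- tongs_grip (a point): middle between the two grips, 14 mm above the tongs' underside, where the gripper squeezes across both (along the tongs' y). Grips: x = -40 to +35 mm, 4 to 24 mm up; about 47 mm wide outside when open (44 at the rear end, 50 at the front), 32 mm when closed on the egg, sides then parallel. The tongs balance there. Springs push each grip out with 6 N when open, 10 N when closed on the egg.
- tongs_tips (a point): middle between the two loops, 14 mm above the tongs' underside, 100 mm ahead of the tongs' origin. Open, the gap between the loops is about 69 mm; squeezed to 43 mm at the grips the tongs stay in the gripper and the gap is about 60 mm, so they still pass down over the 44 mm egg. To hold the egg, squeeze the grips with 25 to 40 N.
- egg_timer: wind-up kitchen timer, red and white, 63 mm across, 54 mm tall, a bystander; origin under its centre.
- salt_shaker: glass salt shaker with a grey cap, 44 mm across, 90 mm tall, a bystander; origin under its centre.
- teaspoon: teaspoon with a red handle, 132 mm long, 11 mm high, a bystander; origin under its centre.
- cup_floral: white teacup with a flower pattern, 90 by 119 mm with its handle, 64 mm tall, a bystander; origin under its centre.
Not all that is in view belongs to the job. Leave any purple look-alike of the egg_cup alone.

How it is judged:
On the way, in this order (a step that is already met when the one before it is completed fails the run):
1. the egg cup stands on the plate's seat, let go (horizontal distance between egg_cup and plate_seat below 0.006 m and z of egg_cup in the frame of plate_seat below 0.003 m and angle between egg_cup's own z axis and vertical below 0.08 rad and contact force between egg_cup and the fingers below 0.1 N), for 0.2 s.
2. the tongs, held in the gripper, lift the egg clear of the rack (z of egg in the frame of egg_rack above 0.08 m and contact force between egg and tongs above 1 N and contact force between tongs and the fingers above 1 N and contact force between egg and egg_rack below 0.05 N), for 0.2 s.
At the end, for the whole second after the job is handed in: Ends holding: gripped tongs press on the egg (over 1 N); it is still and touches nothing else, within 20 mm of the cup's axis, 93 to 170 mm above the cup's foot; the cup is upright, foot down inside the seat's lip (6 mm, 0.08 rad); plate and rack within 40 mm of their start (horizontal distance between egg and egg_cup below 0.02 m and z of egg in the frame of egg_cup between 0.093 and 0.17 m and linear speed of egg below 0.03 m/s and contact force between egg and tongs above 1 N and contact force between tongs and the fingers above 1 N and contact force between egg and the arm below 0.05 N and contact force between egg and the fingers below 0.05 N and contact force between each of egg, tongs and egg_cup below 0.05 N and contact force between tongs and egg_plate below 0.05 N and horizontal distance between egg_cup and plate_seat below 0.006 m and z of egg_cup in the frame of plate_seat below 0.003 m and angle between egg_cup's own z axis and vertical below 0.08 rad and distance of each of egg_plate, egg_rack from where it was at the start of the episode below 0.04 m); the arm keeps its last pose, push and grip.
It fails at once if the gripper or arm touches the egg (contact force between egg and the fingers above 0.3 N or contact force between egg and the arm above 0.3 N).
It fails at once if a bystander is shifted by more than 30 mm or knocked over (distance of any of egg_timer, salt_shaker, teaspoon, cup_floral from where it was at the start of the episode above 0.03 m or angle between any of salt_shaker, egg_timer's own z axis and vertical above 0.5 rad).
It fails at once if the egg falls on the worktop (height (world z) of egg below 0.045 m).
It also fails if it takes over 61 s, if anything falls off the work surface, if the arm or the gripper's body presses on something with over 40 N, if the wrist force passes 120 N, or if a joint passes its speed limit or range.

ROBOT

A 7-joint arm with a two-finger parallel gripper is mounted at the origin on a cart in front of the work surface, level with it; the furniture and walls round the work are solid. World frame = base frame: x ahead of the robot, y to its left, z up, the work surface at z = 0. Lengths are in m, angles in rad, forces in N, time in s.
With the tool pointing down it reaches from about 0.4 to 0.85 m from the base axis. Payload 4.5 kg.
Tool frame: the origin (TCP) lies where the fingers leave the gripper's body, on its centre line; the fingertips stand 64 mm ahead of it and the grasp point (between the pads) lies 45 mm ahead of it; z points along the fingers, y is the line along which they close (so a half turn about z gives the same grasp; the last joint's range is limited). The gripper opens to 88 mm and grips with 3 to 60 N. Pads are 18 mm wide; open, the fingers measure 123 mm over their backs; the gripper's body (75 mm by 187 mm) begins 45 mm behind the grasp point.
Start: joints at [-1.206, 0.689, -0.195, 1.565, 0.157, 0.902, -0.215], TCP at [0.203, 0.591, 0.303] pointing down, gripper open.
Joint ranges: [-3.01, 3.01], [-0.46, 2.08], [-1.47, 1.51], [0.13, 2.56], [-1, 4.14], [0.04, 2.09], [-2.66, 2.66]. Speed limits (rad/s): [2.57, 2.57, 3.14, 3.14, 3.14, 3.14, 3.14].

INTERFACE

Orientations are given as a unit quaternion [x, y, z, w].
In Python, from plant import r gives the robot as it stands.
- The arm moves only by the tool play_rows, never from a script. Its arguments are lists of equal length, an entry for each row: "translation": the shift along the tool's x, y, z in m, a list of three; "delta_rot": the turn, a rotation vector about the tool's x, y, z in degrees, a list of three; "grip": the opening, from -1 (shut) to 1 (fully open). In form: {"translation": [[x, y, z], ...], "delta_rot": [[rx, ry, rz], ...], "grip": [grip, ...]}. A call has 1 to 20 rows; each row shifts and turns the commanded pose from where the row before left it, along the tool's axes as they then stand; what a row does not reach is not made up. A row lasts 1/8 s, in which the tool goes at most 62.5 mm and 10.7 degrees, less where a joint would pass 70% of its speed; a pose out of reach is approached as far as the arm can. A call with a gripper value outside its range is refused whole. The fingers move at their own pace and stop on an object; "squeeze" is the grip in N (left out, the last holds). Time passes only in rows, so rows that do not move let the fingers close. It gives the time, the measured TCP pose, the force, the opening and the grip force at its end, in the units of the state.
- r.get_state(): the state, without advancing time (a new reading comes with each control period).
- r.snapshot(name): name is "side" or "top" or "wrist"; returns the picture (400x640x3 uint8, blue, green, red); there is no depth.
- r.get_calibration(name): a dict with "intrinsics" (3x3 intrinsics, pixels), "eye" and "rotation" of the camera in the world. Camera axes: x right, y up, looking along -z (the intrinsics and any distortion apply to the point x, -y, -z); pixel columns grow to the right and rows downward; lengths in m; the calibration is good to about 2 mm. A picture is of the moment at which its call begins: read the wrist's pose just before it. get_calibration takes no time and is no camera call; for the wrist camera it gives the pose at the moment of the call.
- r.finish_job(): hands the job in; it is judged then, once.
Trained networks look in the newest picture that a camera, given by its name, has taken for a name from the list of things; names that differ only in an ending like _2 or _b are one class to them, and where a whole thing is asked for, a point or a joint stands for the part that bears it (a point fixed in the world has none). Each returns a list of dicts, best first, with "confidence" (0 to 1); they miss things now and then, are a little off and sometimes report something else, mostly with a low value. They report only what shows in the picture. A call takes as long as a camera call. They do not tell look-alikes from the thing itself.
- r.look_for(camera, target): "point" ([x, y, z] in m, in world coordinates, good to about 4 mm: the middle of the surface that is visible of it).
- r.silhouettes(camera, target): "pixels" (400x640 bool, what is visible of it).
The state is a dict: "clock": time; "q": joint angles; "qd": joint speeds; "joint_torque": joint torques, N m; "tool_pos": TCP position; "eef_rot": TCP orientation; "contact_force": force on the tool from outside, world axes, zero at the start; "moment": the same for the moment, N m; "opening": opening from 0.0 (shut) to 1.0 (fully open); "finger_force": force on a finger pad.
Only numpy, scipy, OpenCV 4.12 (cv2) and the standard library are available. Lean on these libraries where they do the work, as an engineer would, in place of code of your own. Each camera call takes 0.05 s, during which the arm holds its last target. There are 200 camera calls.

## Working session

There is one attempt and no reset: what is moved stays moved. The work goes in short steps, Python scripts to look and compute and a tool call to move; the robot and the scene stay as the last step left them, time stands still between calls to the robot, and variables do not carry over. Pictures are saved under pics/ and viewed, at most 10 in all, crops included, and the job is handed in when it is done.

Besides the shell and the picture viewer there is one more tool, called as a command line: name --argument value ..., lists and objects as JSON in quotes. play_rows: Moves the arm, as the interface text tells. Its arguments: {"type":"object","properties":{"translation":{"type":"array","items":{"type":"array","items":{"type":"number"}}},"delta_rot":{"type":"array","items":{"type":"array","items":{"type":"number"}}},"grip":{"type":"array","items":{"type":"number"}},"squeeze":{"type":"number"}},"required":["translation","delta_rot","grip"]}

```bash
mkdir -p pics; ls
cat > h.py <<'E'
import numpy as np, cv2
from scipy.spatial.transform import Rotation as R
from plant import r
def ray(cal,uv):
    K=np.array(cal["intrinsics"]);d=np.linalg.inv(K)@np.array([uv[0],uv[1],1.0])
    d=np.array([d[0],-d[1],-d[2]])
    Rm=np.array(cal["rotation"]); Rm=Rm if Rm.shape==(3,3) else R.from_quat(Rm).as_matrix()
    d=Rm@d; return np.array(cal["eye"]),d/np.linalg.norm(d)
def atz(cal,uv,z):
    e,d=ray(cal,uv); return e+d*(z-e[2])/d[2]
def proj(cal,p):
    K=np.array(cal["intrinsics"]);Rm=np.array(cal["rotation"])
    c=Rm.T@(np.array(p)-np.array(cal["eye"])); c=np.array([c[0],-c[1],-c[2]]); q=K@c; return q[:2]/q[2]
def tri(l):
    A=np.zeros((3,3));b=np.zeros(3)
    for e,d in l:
        M=np.eye(3)-np.outer(d,d);A+=M;b+=M@e
    return np.linalg.solve(A,b)
E
python3 - <<'E'
from h import *
np.set_printoptions(precision=4,suppress=True)
print(r.get_state())
ims=[]
for c in("side","top"):
    im=r.snapshot(c);cal=r.get_calibration(c);print(c,cal)
    cv2.imwrite(f"pics/{c}0.png",im)
    for t in["egg_cup","egg_plate","plate_seat","egg_rack","egg","tongs","tongs_grip","tongs_tips","egg_timer","salt_shaker","teaspoon","cup_floral"]:
        for o in r.look_for(c,t)[:3]: print(c,t,np.array(o["point"]).round(4),round(o["confidence"],2),proj(cal,o["point"]).round(0))
E
```

```text
pics
{'clock': 0.0, 'q': array([-1.2062,  0.69  , -0.1945,  1.5663,  0.1573,  0.9025, -0.2151]), 'qd': array([-0.0002, -0.0003,  0.0001,  0.0009, -0.0005,  0.0008, -0.001 ]), 'joint_torque': array([ -0.0007, -52.7575,  -1.2672, -15.3433,  -0.0527,   0.0065,
         0.0002]), 'tool_pos': array([0.2029, 0.5906, 0.3019]), 'eef_rot': array([ 0.1646,  0.9864, -0.0009, -0.0001]), 'contact_force': array([-0.8348, -0.495 , -0.2488]), 'moment': array([ 0.0044, -0.046 ,  0.0046]), 'finger_force': 0.0, 'opening': 1.0015518631984346}
side {'intrinsics': array([[443.4588,   0.    , 315.6668],
       [  0.    , 443.4588, 203.4448],
       [  0.    ,   0.    ,   1.    ]]), 'eye': array([0.1985, 0.7846, 1.2257]), 'rotation': array([-0.0591,  0.3079,  0.9312, -0.186 ])}Traceback (most recent call last):
  File "<stdin>", line 9, in <module>
  File "h.py", line 13, in proj
    c=Rm.T@(np.array(p)-np.array(cal["eye"])); c=np.array([c[0],-c[1],-c[2]]); q=K@c; return q[:2]/q[2]
      ~~~~^^~~~~~~~~~~~~~~~~~~~~~~~~~~~~~~~~~
ValueError: matmul: Input operand 1 has a mismatch in its core dimension 0, with gufunc signature (n?,k),(k,m?)->(n?,m?) (size 3 is different from 4)
```

```bash
sed -i 's/;Rm=np.array(cal\["rotation"\])$/;Rm=R.from_quat(cal["rotation"]).as_matrix()/' h.py
python3 - <<'E'
from h import *
np.set_printoptions(precision=4,suppress=True)
for c in("side","top"):
    im=r.snapshot(c);cal=r.get_calibration(c);print(c,cal)
    cv2.imwrite(f"pics/{c}0.png",im)
    for t in["egg_cup","egg_plate","plate_seat","egg_rack","egg","tongs","tongs_grip","tongs_tips","egg_timer","salt_shaker","teaspoon","cup_floral"]:
        for o in r.look_for(c,t)[:3]: print(c,t,np.array(o["point"]).round(4),round(o["confidence"],2),proj(cal,o["point"]).round(0))
a=cv2.imread("pics/side0.png");b=cv2.imread("pics/top0.png")
cv2.imwrite("pics/both0.png",cv2.resize(np.vstack([a,b]),(480,600),interpolation=cv2.INTER_AREA))
E
```

```text
side {'intrinsics': array([[443.4588,   0.    , 315.6668],
       [  0.    , 443.4588, 203.4448],
       [  0.    ,   0.    ,   1.    ]]), 'eye': array([0.1985, 0.7846, 1.2257]), 'rotation': array([-0.0591,  0.3079,  0.9312, -0.186 ])}
side egg_cup [ 0.4574 -0.4177  0.0464] 0.8 [373. 132.]
side egg_cup [ 0.453  -0.313   0.0469] 0.75 [365. 151.]
side egg_cup [ 0.4547 -0.2028  0.0501] 0.6 [355. 172.]
side egg_plate [0.6686 0.1686 0.0072] 0.55 [252. 242.]
side plate_seat [0.665  0.1676 0.0067] 0.72 [253. 242.]
side egg_rack [ 0.6195 -0.121   0.041 ] 0.71 [302. 176.]
side egg [ 0.6104 -0.096   0.0693] 0.57 [301. 176.]
side tongs [0.4695 0.0309 0.0185] 0.8 [326. 227.]
side tongs [ 0.6096 -0.0981  0.0722] 0.27 [302. 175.]
side tongs_grip [0.4675 0.0342 0.0209] 0.5 [326. 227.]
side tongs_tips [0.6668 0.1668 0.0086] 0.73 [253. 241.]
side tongs_tips [0.4634 0.032  0.0222] 0.65 [327. 227.]
side egg_timer [0.4426 0.3263 0.0425] 0.95 [296. 305.]
side salt_shaker [0.7284 0.0028 0.0495] 0.71 [258. 191.]
side teaspoon [ 0.3665 -0.2334  0.0068] 0.51 [380. 181.]
side cup_floral [0.6672 0.3866 0.0274] 0.65 [217. 298.]
top {'intrinsics': array([[503.3802,   0.    , 320.4462],
       [  0.    , 503.3802, 203.2036],
       [  0.    ,   0.    ,   1.    ]]), 'eye': array([-0.296 , -0.2937,  1.2064]), 'rotation': array([ 0.2646, -0.1831, -0.5596,  0.7637])}
```

View pics/top0.png

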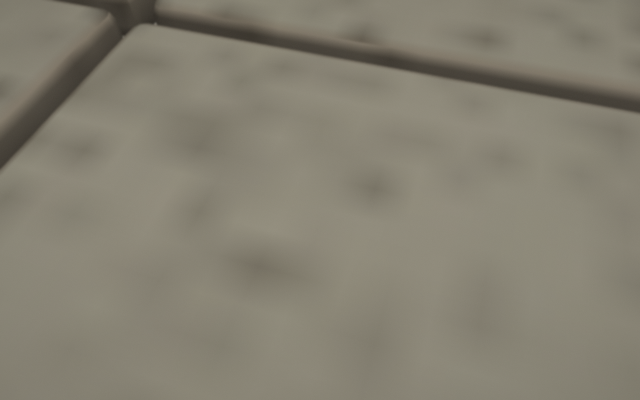

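View pics/side0.png

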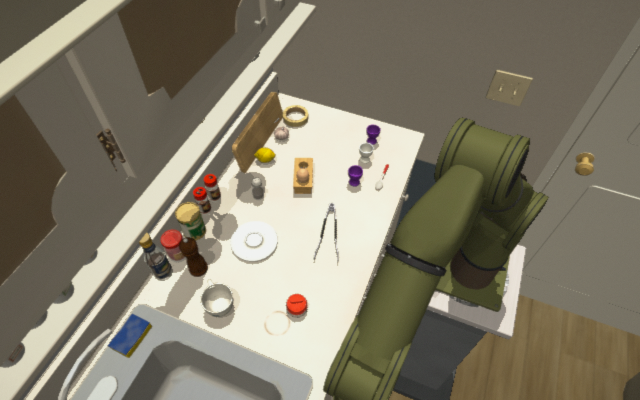

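The side view shows three egg cups: purple at (373,132) and (355,175), and a white one at (366,152). The white one fits the description. The plate is at (253,241), the rack with the egg at (303,175), and the tongs at (328,230) with their loops towards +y. The top camera is blind and only sees tiles. Next I'll look at the wrist camera.

```bash
cat >> h.py <<'E'
def go(p,yaw=None,s=None):
    """delta in tool frame to reach world p; yaw = world direction angle (deg) of tool y (mod 180 picked nearest)"""
    s=s or r.get_state();M=R.from_quat(s["eef_rot"]).as_matrix()
    t=M.T@(np.array(p)-s["tool_pos"]); out=[t.round(4)]
    if yaw is not None:
        cur=np.degrees(np.arctan2(M[1,1],M[0,1])); d=(yaw-cur+90)%180-90
        out.append(("rz",round(-d,2),"cur yaw",round(cur,1)))
    z=M[:,2]; out.append(("tilt",z[:2].round(4)))
    return out
E
python3 - <<'E'
from h import *
np.set_printoptions(precision=4,suppress=True)
im=r.snapshot("side")
for o in r.silhouettes("side","tongs")[:2]:
    v,u=np.nonzero(o["pixels"]);print(o["confidence"],u.min(),u.max(),v.min(),v.max())
c=r.get_calibration("wrist");print(c,r.get_state()["q"]);s=r.get_state();M=R.from_quat(s["eef_rot"]).as_matrix()
print("cam in tool",M.T@(c["eye"]-s["tool_pos"]),M.T@R.from_quat(c["rotation"]).as_matrix())
print(go([0.47,-0.03,0.40]))
E
```

```text
0.81 313 338 203 258
{'intrinsics': array([[313.3978,   0.    , 322.2345],
       [  0.    , 313.3978, 200.8331],
       [  0.    ,   0.    ,   1.    ]]), 'eye': array([0.1304, 0.6155, 0.3848]), 'rotation': array([-0.1215, -0.0872,  0.5746,  0.8046])} [-1.2062  0.6891 -0.1946  1.5653  0.1573  0.9025 -0.2151]
cam in tool [ 0.0765 -0.0006 -0.082 ] [[ 0.0004  0.9553  0.2958]
 [ 1.     -0.0003 -0.0006]
 [-0.0005  0.2958 -0.9553]]
[array([-0.4543, -0.5007, -0.0973]), ('tilt', array([0.    , 0.0001]))]
```

play_rows --translation '[[-0.028,-0.031,-0.006],[-0.028,-0.031,-0.006],[-0.028,-0.031,-0.006],[-0.028,-0.031,-0.006],[-0.028,-0.031,-0.006],[-0.028,-0.031,-0.006],[-0.028,-0.031,-0.006],[-0.028,-0.031,-0.006],[-0.028,-0.031,-0.006],[-0.028,-0.031,-0.006],[-0.028,-0.031,-0.006],[-0.028,-0.031,-0.006],[-0.028,-0.031,-0.006],[-0.028,-0.031,-0.006],[-0.028,-0.031,-0.006],[-0.028,-0.031,-0.006],[0,0,0]]' --delta_rot '[[0,0,0],[0,0,0],[0,0,0],[0,0,0],[0,0,0],[0,0,0],[0,0,0],[0,0,0],[0,0,0],[0,0,0],[0,0,0],[0,0,0],[0,0,0],[0,0,0],[0,0,0],[0,0,0],[0,0,0]]' --grip '[1,1,1,1,1,1,1,1,1,1,1,1,1,1,1,1,1]'

```text
clock: 3.62
tool_pos: [0.4666, -0.0267, 0.399]
eef_rot: [0.168, 0.986, -0.0, 0.001]
contact_force: [-1.1, 0.7, -0.6]
opening: 0.998
finger_force: 0.0
```

```bash
cat >> h.py <<'E'
T=["egg_cup","egg_plate","plate_seat","egg_rack","egg","tongs","tongs_grip","tongs_tips","egg_timer","salt_shaker","teaspoon","cup_floral"]
def look(c,name,ts=T,n=3,th=.3):
    s=r.get_state();cal=r.get_calibration(c);im=r.snapshot(c);cv2.imwrite(f"pics/{name}.png",im)
    import pickle;pickle.dump((cal,s),open(f"pics/{name}.pkl","wb"))
    for t in ts:
        for o in r.look_for(c,t)[:n]:
            if o["confidence"]>th and o["point"] is not None: print(c,t,np.array(o["point"]).ravel()[:3].round(4),round(o["confidence"],2),proj(cal,np.array(o["point"]).ravel()[:3]).round(0))
    return cal,im
E
python3 - <<'E'
from h import *
np.set_printoptions(precision=4,suppress=True)
s=r.get_state();print(s["tool_pos"],s["eef_rot"],s["q"])
look("wrist","w1")
for o in ["egg_cup","plate_seat","egg_rack","egg","tongs"]:
    for m in r.silhouettes("wrist",o)[:3]:
        v,u=np.nonzero(m["pixels"]);print(o,round(m["confidence"],2),u.min(),u.max(),v.min(),v.max(),u.mean().round(1),v.mean().round(1))
E
```

```text
[ 0.4666 -0.0267  0.399 ] [ 0.1679  0.9858 -0.0005  0.0009] [ 0.0868  0.3567 -0.183   1.8834  0.0826  0.907   1.0977]
wrist egg_cup [ 0.4484 -0.2004  0.0397] 0.96 [206. 187.]
wrist egg_cup [ 0.4569 -0.4182  0.0428] 0.8 [ 78. 239.]
wrist egg_cup [ 0.4497 -0.3211  0.0447] 0.58 [131. 215.]
wrist egg_plate [0.4647 0.0384 0.0263] 0.74 [365. 142.]
wrist egg_plate [0.6551 0.1674 0.005 ] 0.71 [473. 225.]
wrist plate_seat [0.6565 0.1714 0.0072] 0.93 [476. 226.]
wrist egg [ 0.6015 -0.1027  0.076 ] 0.96 [304. 269.]
wrist tongs [0.4645 0.0354 0.0195] 0.97 [362. 142.]
wrist tongs_grip [0.6542 0.1721 0.0071] 0.73 [476. 225.]
wrist tongs_grip [0.4669 0.031  0.0206] 0.7 [360. 145.]
wrist tongs_tips [0.4685 0.0349 0.0237] 0.91 [363. 145.]
wrist egg_timer [0.4424 0.3072 0.0433] 0.84 [563.  57.]
wrist egg_timer [0.6559 0.1692 0.0105] 0.33 [476. 227.]
wrist salt_shaker [ 0.7208 -0.0038  0.0287] 0.76 [386. 297.]
wrist teaspoon [ 0.3673 -0.2328  0.0056] 0.67 [171. 139.]
wrist teaspoon [0.6541 0.1682 0.0104] 0.35 [475. 226.]
wrist cup_floral [0.6533 0.3629 0.041 ] 0.98 [617. 192.]
egg_cup 0.84 110 163 194 236 135.7 214.7
egg_cup 0.84 185 229 170 210 206.7 189.5
egg_cup 0.69 51 110 217 260 79.5 238.3
plate_seat 0.94 428 521 188 273 476.8 228.2
egg_rack 0.57 245 333 230 305 288.0 271.0
egg 0.89 289 317 255 286 302.9 270.4
tongs 0.96 301 439 66 181 359.4 139.6
```

View pics/w1.png

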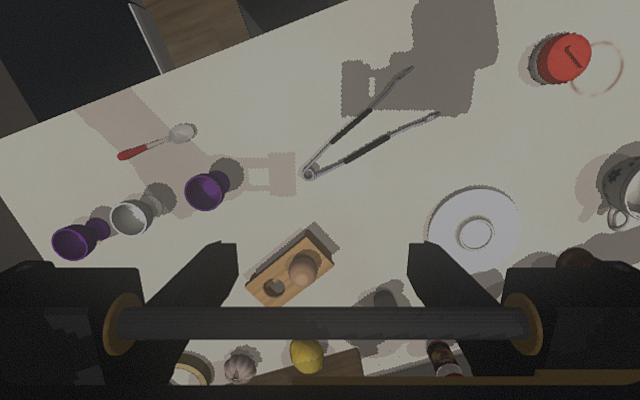

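White cup at (131,215), purple look-alikes at (75,240) and (206,190). Egg in the rack at (304,270), in the hole nearer the plate, with the empty hole at (275,287). Plate seat at (476,228). Tongs with coil at (310,172) and loops at (410,70) and (437,115). I'll go above the white cup with the fingers along world x.

play_rows --translation '[[-0.008,-0.028,0.017],[-0.008,-0.028,0.017],[-0.008,-0.028,0.017],[-0.008,-0.028,0.017],[-0.008,-0.028,0.017],[-0.008,-0.028,0.017],[-0.008,-0.028,0.017],[-0.008,-0.028,0.017],[-0.008,-0.028,0.017],[-0.008,-0.028,0.017],[0,0,0],[0,0,0],[0,0,0],[0,0,0],[0,0,0],[0,0,0],[0,0,0],[0,0,0],[0,0,0]]' --delta_rot '[[0,0,0],[0,0,0],[0,0,0],[0,0,0],[0,0,0],[0,0,0],[0,0,0],[0,0,0],[0,0,0],[0,0,0],[0,0,8.8],[0,0,8.8],[0,0,8.8],[0,0,8.8],[0,0,8.8],[0,0,8.8],[0,0,8.8],[0,0,8.8],[0,0,0]]' --grip '[1,1,1,1,1,1,1,1,1,1,1,1,1,1,1,1,1,1,1]'

```text
clock: 6.9
tool_pos: [0.4506, -0.3142, 0.2286]
eef_rot: [0.702, 0.712, -0.0, 0.0]
contact_force: [-0.0, 0.5, 0.3]
opening: 1.002
finger_force: 0.0
```

```bash
cat >> h.py <<'E'
def rimc(m,cal,z):
    """centre of ground-projected silhouette's rim assuming height z: back-project outline, fit circle via min enclosing"""
    cs=max(cv2.findContours(m.astype(np.uint8),cv2.RETR_EXTERNAL,cv2.CHAIN_APPROX_NONE)[0],key=cv2.contourArea)
    P=np.array([atz(cal,p[0],z)[:2] for p in cs]); return P
E
python3 - <<'E'
from h import *
np.set_printoptions(precision=4,suppress=True)
s=r.get_state();print(s["q"])
cal,im=look("wrist","w2",["egg_cup"])
o=np.zeros(0)
for m in r.silhouettes("wrist","egg_cup")[:3]:
    v,u=np.nonzero(m["pixels"]);print(round(m["confidence"],2),u.min(),u.max(),v.min(),v.max(),u.mean().round(1),v.mean().round(1),im[m["pixels"]].mean(0))
    P=rimc(m["pixels"],cal,.062);print(P.min(0),P.max(0))
E
```

```text
[ 0.4067  0.7052  0.1985  1.8804 -0.2354  0.5785  0.77  ]
wrist egg_cup [ 0.458  -0.406   0.0341] 0.84 [329. 279.]
wrist egg_cup [ 0.4473 -0.1916  0.0402] 0.7 [320.  41.]
0.69 291 362 6 85 326.7 45.5 [78.9868 48.5945 69.7045]
[ 0.4263 -0.2247] [ 0.4778 -0.1729]
0.69 302 358 256 306 329.1 284.9 [73.0117 49.9425 66.8339]
[ 0.4331 -0.4167] [ 0.4848 -0.3656]
0.57 293 355 165 232 324.4 199.5 [129.2046 133.2502 136.0758]
[ 0.4262 -0.343 ] [ 0.4779 -0.2849]
```

View pics/w2.png

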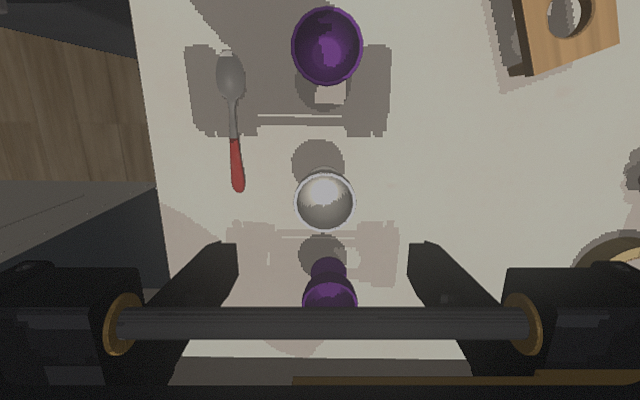

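The white cup is alone between the purple ones, with its rim at u 294–356, v 171–231. I'll check its height against the side view.

Run:
```python
from h import *
import pickle
np.set_printoptions(precision=4,suppress=True)
cs=r.get_calibration("side");cw,_=pickle.load(open("pics/w2.pkl","rb"))
im=r.snapshot("side")
for m in r.silhouettes("side","egg_cup"):
    P=m["pixels"]
    if im[P][:,:].mean(0)[1]>110:
        v,u=np.nonzero(P);print(m["confidence"],u.min(),u.max(),v.min(),v.max())
        print("pred rim c", proj(cs,[.452,-.3165,.062]), "bottom",proj(cs,[.452,-.3165,0]))
        Q=rimc(P,cs,.062);print(Q.min(0),Q.max(0))
        # rim topmost outline in side = far rim; match far (-y) rim point in both
print(tri([ray(cs,[366,147.5]),ray(cw,[325,201.5])]))
print(go([.452,-.3165,.099],0))
```

```text
0.75 359 372 143 163
pred rim c [366.1255 147.4733] bottom [364.5248 159.0925]
[ 0.4217 -0.3418] [ 0.4765 -0.2426]
[ 0.4525 -0.3154  0.0627]
[array([-0.0022,  0.0016,  0.1297]), ('rz', np.float64(0.72), 'cur yaw', np.float64(0.7)), ('tilt', array([0.0002, 0.0002]))]
```

Run:
```python
import cv2
a=cv2.imread("pics/side0.png")[115:190,330:400];b=cv2.imread("pics/w2.png")[130:260,260:400]
a=cv2.resize(a,(420,450),interpolation=cv2.INTER_CUBIC)
cv2.imwrite("pics/cropcup.png",a)
```

```text
(no output)
```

View pics/cropcup.png

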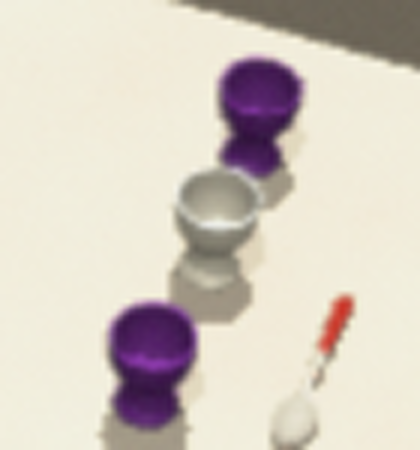

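The crop shows the white cup at (217,225) between two purple ones, and it's the only white one. Its rim triangulates to z≈0.062, as it should. Descending to grip it.

play_rows --translation '[[-0.002,0.002,0.02],[0,0,0.03],[0,0,0.03],[0,0,0.03],[0,0,0.02],[0,0,0],[0,0,0],[0,0,0],[0,0,0],[0,0,0]]' --delta_rot '[[0,0,0.7],[0,0,0],[0,0,0],[0,0,0],[0,0,0],[0,0,0],[0,0,0],[0,0,0],[0,0,0],[0,0,0]]' --grip '[1,1,1,1,1,1,0,0,0,0]' --squeeze 15

```text
clock: 8.4
tool_pos: [0.4525, -0.3163, 0.0991]
eef_rot: [0.707, 0.707, 0.0, 0.0]
contact_force: [-0.7, -0.6, 1.6]
opening: 0.57
finger_force: 0.5
```

play_rows --translation '[[0,0,0],[0,0,0],[0,0,0],[0,0,-0.02],[0,0,-0.04],[0,0,-0.04]]' --delta_rot '[[0,0,0],[0,0,0],[0,0,0],[0,0,0],[0,0,0],[0,0,0]]' --grip '[-0.5,-0.5,-0.5,-0.5,-0.5,-0.5]' --squeeze 15

```text
clock: 9.15
tool_pos: [0.4519, -0.3159, 0.1991]
eef_rot: [0.707, 0.707, -0.0, -0.001]
contact_force: [0.6, -0.3, -1.0]
opening: 0.563
finger_force: 15.0
```

Run:
```python
from h import *
np.set_printoptions(precision=4,suppress=True)
print(go([.66,.169,.30],20))
look("wrist","w3",["egg_cup"])
print(r.get_state()["q"])
```

```text
[array([ 0.4852,  0.2075, -0.1007]), ('rz', np.float64(-20.05), 'cur yaw', np.float64(-0.1)), ('tilt', array([-0.0014,  0.001 ]))]
wrist egg_cup [ 0.4509 -0.3183  0.1396] 0.8 [320. 267.]
wrist egg_cup [ 0.456  -0.4344  0.0586] 0.63 [327. 340.]
wrist egg_cup [ 0.4488 -0.1953  0.0396] 0.57 [318.  37.]
[ 0.4173  0.75    0.1858  1.8905 -0.2567  0.5173  0.7762]
```

play_rows --translation '[[0.015,0.008,-0.005],[0.033,0.017,-0.005],[0.033,0.017,-0.005],[0.033,0.017,-0.005],[0.033,0.017,-0.005],[0.033,0.017,-0.005],[0.033,0.017,-0.005],[0.033,0.017,-0.005],[0.033,0.017,-0.005],[0.033,0.017,-0.005],[0.033,0.017,0],[0.033,0.017,0],[0.015,0.013,0],[0,0,0]]' --delta_rot '[[0,0,0],[0,0,0],[0,0,0],[0,0,0],[0,0,0],[0,0,0],[0,0,0],[0,0,0],[0,0,0],[0,0,0],[0,0,0],[0,0,0],[0,0,0],[0,0,0]]' --grip '[-0.5,-0.5,-0.5,-0.5,-0.5,-0.5,-0.5,-0.5,-0.5,-0.5,-0.5,-0.5,-0.5,-0.5]'

```text
clock: 11.0
tool_pos: [0.6601, 0.0801, 0.2465]
eef_rot: [0.706, 0.708, -0.001, -0.002]
contact_force: [-0.2, -0.7, -1.3]
opening: 0.568
finger_force: 15.0
```

```bash
cat > plate.py <<'E'
import sys
from h import *
np.set_printoptions(precision=4,suppress=True)
n=sys.argv[1];s=r.get_state();print(s["tool_pos"],s["q"])
cal,im=look("wrist",n,["plate_seat","egg_plate","egg_cup"])
for m in r.silhouettes("wrist","egg_plate")[:2]:
    P=m["pixels"];v,u=np.nonzero(P);print(m["confidence"],u.min(),u.max(),v.min(),v.max())
    Q=rimc(P,cal,.013).astype(np.float32);c,rad=cv2.minEnclosingCircle(Q);print("plate c",c,rad)
E
python3 plate.py w4
```

```text
[0.6601 0.0801 0.2465] [-0.3639  0.8337  0.3448  1.5023 -0.3367  0.8676  0.0999]
wrist plate_seat [0.6659 0.1729 0.0094] 0.66 [330.  86.]
wrist egg_plate [0.6617 0.1696 0.0092] 0.75 [325.  90.]
wrist egg_cup [0.6567 0.0745 0.1908] 0.78 [316. 276.]
0.63 251 406 8 173
plate c (0.6646007895469666, 0.16328467428684235) 0.07521121948957443
```

View pics/w4.png

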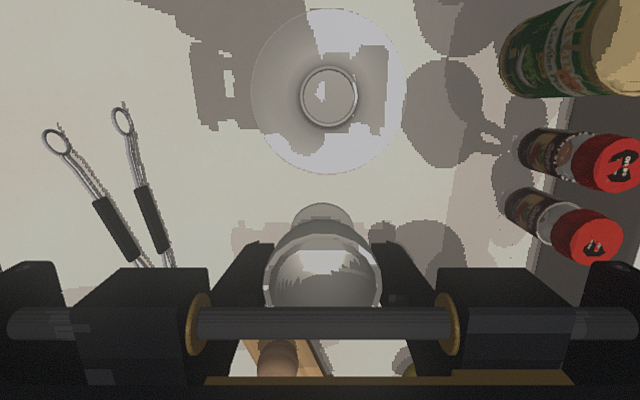

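The seat lip ring is at u 300–358, v 66–126, and the held cup's foot shows at (324,204). I'll fit the lip ring and check how the cup sits in the hand.

```bash
cat > seat.py <<'E'
import sys,pickle
from h import *
from scipy.optimize import minimize
np.set_printoptions(precision=4,suppress=True)
n=sys.argv[1];cal,s=pickle.load(open(f"pics/{n}.pkl","rb"));g=cv2.GaussianBlur(cv2.imread(f"pics/{n}.png",0),(3,3),0)
gr=cv2.magnitude(cv2.Sobel(g,5,1,0),cv2.Sobel(g,5,0,1))
a=np.linspace(0,2*np.pi,120)
def score(x,y,z,rad):
    q=np.array([proj(cal,[x+rad*np.cos(t),y+rad*np.sin(t),z]) for t in a]).astype(np.float32)
    return np.minimum(cv2.remap(gr,q[:,:1],q[:,1:],1),200).mean()
for rad,z in((.028,.0214),(.0235,.0214),(.075,.013)):
    best=max((score(x,y,z,rad),x,y) for x in np.arange(.650,.676,.001) for y in np.arange(.157,.180,.001));print(rad,np.array(best))
    print("  r scan",[(round(rad+d,4),round(float(score(best[1],best[2],z,rad+d)),0)) for d in(-.002,-.001,0,.001,.002)])
M=R.from_quat(s["eef_rot"]).as_matrix()
for dx in(-.004,0,.004):
    f=np.array([proj(cal,s["tool_pos"]+M@np.array([dx+.020*np.cos(t),.020*np.sin(t),.0991])) for t in a])
    b=np.array([proj(cal,s["tool_pos"]+M@np.array([dx+.0265*np.cos(t),.0265*np.sin(t),.0371])) for t in a])
    print(dx,"foot",f.min(0),f.max(0),"rim",b.min(0),b.max(0))
E
python3 seat.py w4
```

```text
0.028 [91.7082  0.664   0.165 ]
  r scan [(0.026, 64.0), (0.027, 78.0), (0.028, 92.0), (0.029, 68.0), (0.03, 44.0)]
0.0235 [92.2505  0.665   0.162 ]
  r scan [(0.0215, 31.0), (0.0225, 54.0), (0.0235, 92.0), (0.0245, 79.0), (0.0255, 117.0)]
0.075 [40.7292  0.664   0.162 ]
  r scan [(0.073, 30.0), (0.074, 34.0), (0.075, 41.0), (0.076, 29.0), (0.077, 17.0)]
-0.004 foot [290.4213 207.239 ] [354.1774 265.9567] rim [261.7413 239.5843] [382.74  344.577]
0 foot [290.231  200.9632] [354.3734 260.3943] rim [261.2185 230.619 ] [383.2701 337.4485]
0.004 foot [290.0385 194.6085] [354.5718 254.7662] rim [260.6866 221.487 ] [383.8094 330.2021]
```

play_rows --translation '[[0.02,0.002,0.01],[0.025,0.002,0.01],[0,0,0]]' --delta_rot '[[0,0,0],[0,0,0],[0,0,0]]' --grip '[-0.5,-0.5,-0.5]'

```text
clock: 11.62
tool_pos: [0.6636, 0.1271, 0.2267]
eef_rot: [0.705, 0.709, 0.0, -0.002]
contact_force: [-0.3, -0.3, -1.0]
opening: 0.56
finger_force: 15.0
```

```bash
python3 plate.py w5; python3 seat.py w5
python3 - <<'E'
from h import *
import pickle
for n in("w4","w5"):
    cal,s=pickle.load(open(f"pics/{n}.pkl","rb"));g=cv2.GaussianBlur(cv2.imread(f"pics/{n}.png",0),(3,3),0)
    gr=cv2.magnitude(cv2.Sobel(g,5,1,0),cv2.Sobel(g,5,0,1));M=R.from_quat(s["eef_rot"]).as_matrix()
    for nm,rad,z in(("foot",.02,.0991),("rim",.0265,.0371)):
        L=[]
        for dx in np.arange(-.007,.007,.0005):
            a=np.linspace(-1.1,1.1,60)
            q=np.array([proj(cal,s["tool_pos"]+M@np.array([dx+rad*np.cos(t),rad*np.sin(t),z])) for t in a]).astype(np.float32)
            L.append((float(np.minimum(cv2.remap(gr,q[:,:1],q[:,1:],1),200).mean()),round(dx,4)))
        print(n,nm,sorted(L)[-3:])
print(go([.664,.164,.2]))
E
```

```text
[0.6636 0.1271 0.2267] [-0.4261  0.8716  0.3421  1.4806 -0.3529  0.8531  0.0432]
wrist plate_seat [0.6645 0.1739 0.0074] 0.66 [324. 137.]
wrist egg_plate [0.6652 0.1691 0.0063] 0.73 [325. 142.]
wrist egg_plate [ 0.6089 -0.0766  0.0251] 0.51 [273. 364.]
wrist egg_cup [0.6624 0.1217 0.1684] 0.6 [320. 273.]
0.68 246 404 63 218
plate c (0.6643737554550171, 0.16323970258235931) 0.07504444569349289
0.028 [83.9639  0.665   0.162 ]
  r scan [(0.026, 69.0), (0.027, 64.0), (0.028, 84.0), (0.029, 58.0), (0.03, 43.0)]
0.0235 [98.8121  0.665   0.162 ]
  r scan [(0.0215, 70.0), (0.0225, 71.0), (0.0235, 99.0), (0.0245, 68.0), (0.0255, 70.0)]
0.075 [30.8715  0.664   0.163 ]
  r scan [(0.073, 22.0), (0.074, 31.0), (0.075, 31.0), (0.076, 20.0), (0.077, 12.0)]
-0.004 foot [290.4102 207.2301] [354.1641 265.9465] rim [261.7309 239.5685] [382.7239 344.5586]
0 foot [290.2201 200.9544] [354.3602 260.3843] rim [261.2083 230.6035] [383.254  337.4303]
0.004 foot [290.0276 194.6   ] [354.5586 254.7563] rim [260.6765 221.4718] [383.7933 330.184 ]
w4 foot [(146.32257080078125, np.float64(-0.0)), (166.6929168701172, np.float64(-0.001)), (189.1726531982422, np.float64(-0.0005))]
w4 rim [(93.43095397949219, np.float64(-0.0005)), (137.00851440429688, np.float64(-0.0015)), (150.86842346191406, np.float64(-0.001))]
w5 foot [(152.52137756347656, np.float64(-0.0)), (173.9162139892578, np.float64(-0.001)), (193.20652770996094, np.float64(-0.0005))]
w5 rim [(89.88712310791016, np.float64(-0.0005)), (137.7983856201172, np.float64(-0.0015)), (149.4070587158203, np.float64(-0.001))]
[array([ 0.0437, -0.0011,  0.0291]), ('tilt', array([ 0.0007, -0.001 ]))]
```

Run:
```python
import cv2
cv2.imwrite("pics/w5c.png",cv2.resize(cv2.imread("pics/w5.png")[50:300,200:450],(600,600),interpolation=cv2.INTER_CUBIC))
```

```text
(no output)
```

View pics/w5c.png

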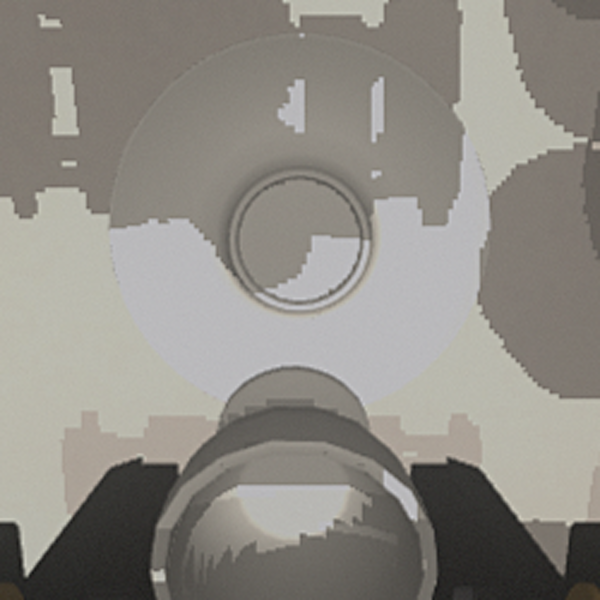

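The lip ring sits at crop (300,240). The fit gives the seat at (0.6645, 0.1625), and both views agree. The cup is off by −0.7 mm along tool x in the hand. Lowering to just above the seat.

play_rows --translation '[[0.018,0.001,0.01],[0.018,0,0.02],[0,0,0.025],[0,0,0.025],[0,0,0.018],[0,0,0.006],[0,0,0]]' --delta_rot '[[0,0,0],[0,0,0],[0,0,0],[0,0,0],[0,0,0],[0,0,0],[0,0,0]]' --grip '[-0.5,-0.5,-0.5,-0.5,-0.5,-0.5,-0.5]'

```text
clock: 12.75
tool_pos: [0.6658, 0.1578, 0.1244]
eef_rot: [0.707, 0.707, -0.0, -0.0]
contact_force: [0.9, 0.8, -0.6]
opening: 0.561
finger_force: 15.0
```

Run:
```python
from h import *
np.set_printoptions(precision=4,suppress=True)
s=r.get_state();print(s["tool_pos"],s["contact_force"],go([.6645,.1632,.117],0))
```

```text
[0.6658 0.1578 0.1244] [ 0.9309  0.7993 -0.5613] [array([ 0.0054, -0.0013,  0.0075]), ('rz', np.float64(-0.05), 'cur yaw', np.float64(-0.0)), ('tilt', array([-0.0002,  0.0001]))]
```

play_rows --translation '[[0.005,-0.001,0],[0,0,0],[0,0,0]]' --delta_rot '[[0,0,0],[0,0,0],[0,0,0]]' --grip '[-0.5,-0.5,-0.5]'

```text
clock: 13.12
tool_pos: [0.665, 0.1628, 0.1253]
eef_rot: [0.707, 0.707, 0.0, 0.0]
contact_force: [0.2, -0.3, -1.3]
opening: 0.56
finger_force: 15.0
```

Run:
```python
from h import *
np.set_printoptions(precision=4,suppress=True)
for i in range(4):
    s=r.get_state();print(s["tool_pos"],s["eef_rot"]);r.snapshot("top")
```

```text
[0.665  0.1628 0.1253] [0.7073 0.7069 0.0004 0.0002]
[0.665  0.1626 0.1251] [0.7074 0.7068 0.0003 0.0002]
[0.6649 0.1624 0.1251] [0.7075 0.7067 0.0002 0.0002]
[0.6649 0.1624 0.125 ] [0.7075 0.7067 0.0001 0.0001]
```

play_rows --translation '[[0.001,0,0.004],[0,0,0.003],[0,0,0.001],[0,0,0]]' --delta_rot '[[0,0,0],[0,0,0],[0,0,0],[0,0,0]]' --grip '[-0.5,-0.5,-0.5,-0.5]'

```text
clock: 13.82
tool_pos: [0.6646, 0.1637, 0.1171]
eef_rot: [0.707, 0.707, -0.0, -0.0]
contact_force: [-2.0, -0.1, 4.0]
opening: 0.555
finger_force: 14.8
```

Contact came at the expected height, so the foot is on the seat floor. Release and rise.

play_rows --translation '[[0,0,0],[0,0,0],[0,0,0],[0,0,0],[0,0,-0.02],[0,0,-0.04],[0,0,-0.05],[-0.03,0,-0.04],[-0.03,0,0],[0,0,0]]' --delta_rot '[[0,0,0],[0,0,0],[0,0,0],[0,0,0],[0,0,0],[0,0,0],[0,0,0],[0,0,0],[0,0,0],[0,0,0]]' --grip '[0.5,1,1,1,1,1,1,1,1,1]'

```text
clock: 15.08
tool_pos: [0.6652, 0.0996, 0.2692]
eef_rot: [0.709, 0.705, 0.0, 0.002]
contact_force: [0.6, 0.1, -0.2]
opening: 0.998
finger_force: 0.0
```

```bash
cat > cup.py <<'E'
import sys,pickle
from h import *
np.set_printoptions(precision=4,suppress=True)
n=sys.argv[1];cal,im=look("wrist",n,["egg_cup","tongs","tongs_grip","tongs_tips"]);g=cv2.GaussianBlur(cv2.imread(f"pics/{n}.png",0),(3,3),0)
gr=cv2.magnitude(cv2.Sobel(g,5,1,0),cv2.Sobel(g,5,0,1));a=np.linspace(0,2*np.pi,120)
def fit(rad,z):
    def sc(x,y):
        q=np.array([proj(cal,[x+rad*np.cos(t),y+rad*np.sin(t),z]) for t in a]).astype(np.float32)
        return float(np.minimum(cv2.remap(gr,q[:,:1],q[:,1:],1),200).mean())
    return max((sc(x,y),x,y) for x in np.arange(.652,.678,.001) for y in np.arange(.150,.176,.001))
print("rim@.080",fit(.0265,.080),"plate",fit(.075,.013),"lip",fit(.028,.0214))
E
python3 cup.py w6
```

```text
wrist egg_cup [0.664  0.1616 0.0581] 0.79 [320. 120.]
wrist egg_cup [ 0.457  -0.1859  0.0083] 0.56 [173. 377.]
wrist tongs [0.4578 0.0527 0.0171] 0.91 [139. 218.]
wrist tongs_grip [0.4583 0.0467 0.0156] 0.61 [141. 223.]
wrist tongs_tips [0.4606 0.0559 0.0177] 0.97 [141. 216.]
rim@.080 (85.33478546142578, np.float64(0.663), np.float64(0.166)) plate (38.96817398071289, np.float64(0.664), np.float64(0.164)) lip (148.33489990234375, np.float64(0.664), np.float64(0.16))
```

View pics/w6.png

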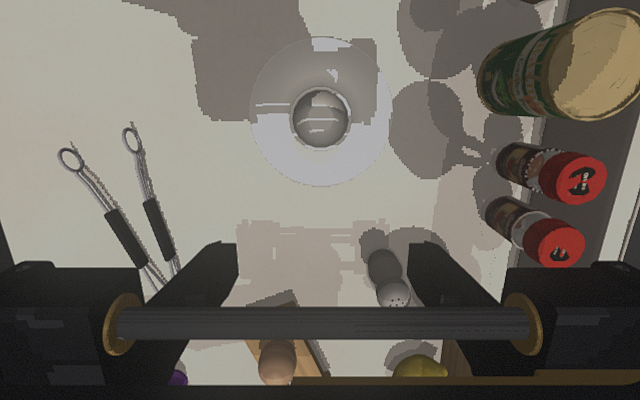

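The cup stands in the lip with its rim at (321,118). The tongs' loops are at (70,158) and (133,140), and the egg is at (277,362). Now I'll measure the tongs, using this view and w1.

Run:
```python
from h import *
import pickle
np.set_printoptions(precision=4,suppress=True)
c1,_=pickle.load(open("pics/w1.pkl","rb"));c6,_=pickle.load(open("pics/w6.pkl","rb"))
for nm,a in(("coil",(309,172)),("loopA",(406,74)),("loopB",(432,117))): print(nm,atz(c1,a,.014))
for nm,a in(("loopA",(70,158)),("loopB",(133,140))): print(nm,atz(c6,a,.014))
print("loop tri",tri([ray(c1,(406,74)),ray(c6,(70,158))]),tri([ray(c1,(432,117)),ray(c6,(133,140))]))
print("egg",atz(c1,(304,270),.06),"hole",atz(c1,(275,287),.042))
print("rim c",atz(c6,(321,118),.08),proj(c6,[.6645,.1625,.08]))
print(go([.462,.04,.25],0),r.get_state()["q"])
```

```text
coil [ 0.4815 -0.0538  0.014 ]
loopA [0.396  0.1204 0.014 ]
loopB [0.4643 0.1411 0.014 ]
loopA [0.3939 0.121  0.014 ]
loopB [0.4653 0.1398 0.014 ]
loop tri [0.3957 0.1207 0.0156] [0.4647 0.1404 0.0137]
egg [ 0.6121 -0.1074  0.06  ] hole [ 0.6348 -0.1665  0.042 ]
rim c [0.665  0.1641 0.08  ] [320.4064 119.9671]
[array([-0.0652, -0.2026,  0.0165]), ('rz', np.float64(0.08), 'cur yaw', np.float64(0.1)), ('tilt', array([-0.0007,  0.0012]))] [-0.4062  0.8225  0.3634  1.4599 -0.3349  0.9212  0.0559]
```

play_rows --translation '[[-0.01,-0.026,0],[-0.01,-0.026,0],[-0.01,-0.026,0],[-0.01,-0.026,0],[-0.01,-0.026,0],[-0.01,-0.026,0],[-0.006,-0.026,0.01],[0,-0.026,0.01],[0,0,0]]' --delta_rot '[[0,0,0],[0,0,0],[0,0,0],[0,0,0],[0,0,0],[0,0,0],[0,0,0],[0,0,-7.8],[0,0,-7.8]]' --grip '[1,1,1,1,1,1,1,1,1]'

```text
clock: 16.45
tool_pos: [0.4542, 0.0386, 0.2461]
eef_rot: [0.603, 0.798, -0.001, -0.002]
contact_force: [-0.1, -0.9, 0.2]
opening: 0.997
finger_force: 0.0
```

play_rows --translation '[[0,0,0]]' --delta_rot '[[0,0,0]]' --grip '[1]'

```text
clock: 16.58
tool_pos: [0.4569, 0.0385, 0.2467]
eef_rot: [0.605, 0.796, 0.0, -0.0]
contact_force: [0.3, 0.6, -0.6]
opening: 0.996
finger_force: 0.0
```

Run:
```python
from h import *
np.set_printoptions(precision=4,suppress=True)
look("wrist","w7",["tongs"]);print(go([.457,.034,.25],15.6),r.get_state()["q"])
```

```text
wrist tongs [0.4668 0.0373 0.0224] 0.61 [331. 187.]
[array([-0.004 , -0.0014, -0.0033]), ('rz', np.float64(-0.15), 'cur yaw', np.float64(15.5)), ('tilt', array([0.0007, 0.0004]))] [-0.3232  0.5892  0.2186  2.124  -0.2789  0.454   0.3809]
```

View pics/w7.png

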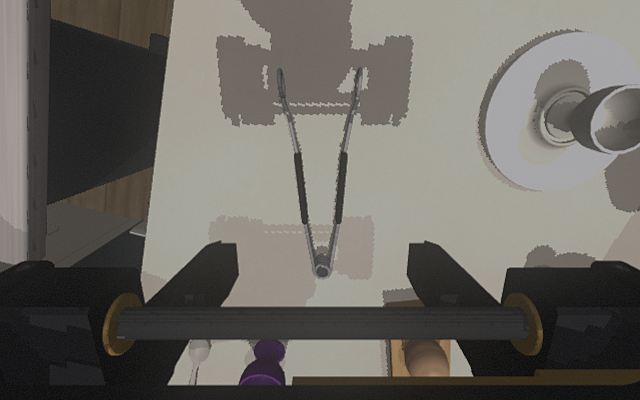

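The tongs are well aligned: coil at (322,270), loops at (281,79) and (359,79), grips from v 153 to 223 centred on u≈321. The cup stands in the plate's lip.

Run:
```python
from h import *
import pickle
np.set_printoptions(precision=4,suppress=True)
c,s=pickle.load(open("pics/w7.pkl","rb"));c1,_=pickle.load(open("pics/w1.pkl","rb"))
l=(atz(c,(281,79),.014)+atz(c,(359,79),.014))/2;k=atz(c,(322,270),.020)
h=(l-k)[:2];n=np.linalg.norm(h);h/=n;print(l,k,n,np.degrees(np.arctan2(h[1],h[0]))-90)
f=(atz(c,(298,153),.020)+atz(c,(343,153),.020))/2;b=(atz(c,(305,223),.020)+atz(c,(337,223),.020))/2
print(f,b,np.linalg.norm(f-b),"o from loops",l[:2]-.1*h,"from coil",k[:2]+.095*h,"grip mid-(-2.5mm)",((f+b)/2)[:2]+.0025*h)
print("widths",np.linalg.norm(atz(c,(298,153),.020)-atz(c,(343,153),.020)))
print("coil tri",tri([ray(c1,(309,172)),ray(c,(322,270))]),"loopB tri",tri([ray(c1,(432,117)),ray(c,(359,79))]),tri([ray(c1,(406,74)),ray(c,(281,79))]))
o=((l[:2]-.1*h)+(k[:2]+.095*h))/2;print(o,go([*o,.066],np.degrees(np.arctan2(h[1],h[0]))-90))
```

```text
[0.4283 0.1329 0.014 ] [ 0.4832 -0.0572  0.02  ] 0.19790289900505106 16.103199073541063
[0.447 0.067 0.02 ] [ 0.4672 -0.0039  0.02  ] 0.07374459975501672 o from loops [0.456  0.0369] from coil [0.4568 0.0341] grip mid-(-2.5mm) [0.4564 0.034 ]
widths 0.04430891072463623
coil tri [ 0.4804 -0.0523  0.0284] loopB tri [0.4647 0.1432 0.0075] [0.3944 0.1221 0.0117]
[0.4564 0.0355] [array([-0.0025, -0.0017,  0.1807]), ('rz', np.float64(-0.65), 'cur yaw', np.float64(15.5)), ('tilt', array([0.0007, 0.0004]))]
```

play_rows --translation '[[-0.003,-0.002,0.03],[0,0,0.04],[0,0,0.04],[0,0,0.04],[0,0,0.02],[0,0,0.008],[0,0,0]]' --delta_rot '[[0,0,-0.6],[0,0,0],[0,0,0],[0,0,0],[0,0,0],[0,0,0],[0,0,0]]' --grip '[1,1,1,1,1,1,1]'

```text
clock: 17.55
tool_pos: [0.4616, 0.035, 0.0719]
eef_rot: [0.602, 0.799, -0.003, -0.003]
contact_force: [0.0, -0.6, 0.1]
opening: 1.001
finger_force: 0.0
```

Run:
```python
from h import *
np.set_printoptions(precision=4,suppress=True)
s=r.get_state();print(s["tool_pos"],s["contact_force"],go([.4564,.0350,.0668],16))
look("wrist","w8",["tongs"]);cv2.imwrite("pics/w8c.png",cv2.imread("pics/w8.png")[0:330,120:520])
```

```text
[0.4616 0.035  0.0719] [ 0.019  -0.602   0.1027] [array([ 0.0015, -0.005 ,  0.0052]), ('rz', np.float64(0.04), 'cur yaw', np.float64(16.0)), ('tilt', array([-0.0096, -0.0013]))]
wrist tongs [0.4588 0.0731 0.017 ] 0.62 [341. 193.]
```

View pics/w8c.png

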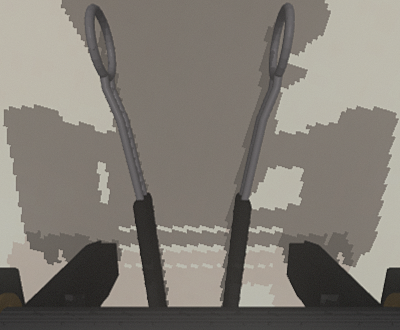

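The grips sit between the open fingers with loops at crop (100,40) and (283,40). All ten picture views are used, so I'll work from numbers from here. Settle and correct.

play_rows --translation '[[0,0,0],[0,0,0]]' --delta_rot '[[0,0,0],[0,0,0]]' --grip '[1,1]'

```text
clock: 17.9
tool_pos: [0.4613, 0.0348, 0.073]
eef_rot: [0.601, 0.799, -0.003, -0.003]
contact_force: [-0.2, 0.4, 0.2]
opening: 0.997
finger_force: 0.0
```

Run:
```python
from h import *
np.set_printoptions(precision=4,suppress=True)
s=r.get_state();print(s["tool_pos"],s["contact_force"],go([.4564,.0350,.0668],16))
```

```text
[0.4613 0.0348 0.073 ] [-0.2357  0.3836  0.2024] [array([ 0.0015, -0.0046,  0.0062]), ('rz', np.float64(0.14), 'cur yaw', np.float64(16.1)), ('tilt', array([-0.0088, -0.0006]))]
```

play_rows --translation '[[0.001,-0.005,0.003],[0,0,0.003],[0,0,0]]' --delta_rot '[[-0.5,0,0],[0,0,0],[0,0,0]]' --grip '[1,1,1]'

```text
clock: 18.27
tool_pos: [0.4612, 0.0348, 0.0699]
eef_rot: [0.602, 0.798, -0.002, -0.004]
contact_force: [-0.2, 0.1, -0.9]
opening: 1.004
finger_force: 0.0
```

Run:
```python
from h import *
np.set_printoptions(precision=4,suppress=True)
s=r.get_state();print(s["q"],s["tool_pos"],s["contact_force"],go([.4564,.0350,.0668],16))
```

```text
[-0.1983  0.9478  0.0413  2.1797 -0.9999  0.0433  1.1037] [0.4612 0.0348 0.0699] [-0.2477  0.1393 -0.8708] [array([ 0.0015, -0.0046,  0.0032]), ('rz', np.float64(-0.07), 'cur yaw', np.float64(15.9)), ('tilt', array([-0.0092,  0.0013]))]
```

Joints 5 and 6 are at their limits here. The 4.6 mm sideways offset lies along the closing line, so it will centre itself. Closing on the tongs.

play_rows --translation '[[0,0,0],[0,0,0],[0,0,0],[0,0,0],[0,0,0]]' --delta_rot '[[0,0,0],[0,0,0],[0,0,0],[0,0,0],[0,0,0]]' --grip '[0.3,0.15,0.05,-0.02,-0.02]' --squeeze 20

```text
clock: 18.9
tool_pos: [0.4608, 0.0348, 0.07]
eef_rot: [0.601, 0.799, -0.002, -0.004]
contact_force: [0.0, 0.6, 0.5]
opening: 0.494
finger_force: 7.1
```

Opening 43.5 mm at 7.1 N, as described. Lift.

play_rows --translation '[[0,0,-0.005],[0,0,-0.01],[0,0,-0.02],[0,0,-0.03],[0,0,-0.03],[0,0,-0.03],[0,0,-0.03],[0,0,0]]' --delta_rot '[[0,0,0],[0,0,0],[0,0,0],[0,0,0],[0,0,0],[0,0,0],[0,0,0],[0,0,0]]' --grip '[-0.02,-0.02,-0.02,-0.02,-0.02,-0.02,-0.02,-0.02]'

```text
clock: 19.9
tool_pos: [0.4632, 0.0348, 0.227]
eef_rot: [0.601, 0.8, -0.001, -0.003]
contact_force: [0.8, 0.5, -0.9]
opening: 0.494
finger_force: 6.9
```

Run:
```python
from h import *
np.set_printoptions(precision=4,suppress=True)
s=r.get_state();print(s["q"],s["tool_pos"],s["opening"],s["finger_force"],go([.505,-.10,.21],-90));M=R.from_quat(s["eef_rot"]).as_matrix()
cal,im=look("wrist","w9",["tongs","tongs_tips","tongs_grip"])
for m in r.silhouettes("wrist","tongs")[:2]:
    P=m["pixels"];v,u=np.nonzero(P);print(m["confidence"],u.min(),u.max(),v.min(),v.max())
    for a in range(v.min(),v.max(),15): 
        x=u[v==a]; print(a,x.min(),x.max(),[int(t) for t in x[1:][np.diff(x)>1]][:3],[int(t) for t in x[:-1][np.diff(x)>1]][:3])
for dz in(-.0,.05,.056,.062): print(dz,[proj(cal,s["tool_pos"]+M@np.array([.1,q,dz])).round(1) for q in(-.03,.03)],[proj(cal,s["tool_pos"]+M@np.array([-.0+.035,q,dz-.0])).round(1) for q in(-.0215,.0215)])
```

```text
[-0.5155  0.6986  0.5697  2.1318 -0.7627  0.5289  0.9145] [0.4632 0.0348 0.227 ] 0.4935877587025205 6.88513260450236 [array([-0.1412,  0.0027,  0.0166]), ('rz', np.float64(-73.83), 'cur yaw', np.float64(16.2)), ('tilt', array([-0.0053,  0.0015]))]
wrist tongs [0.465  0.0762 0.1755] 0.98 [353. 192.]
wrist tongs_tips [0.464  0.0804 0.177 ] 0.89 [354. 183.]
wrist tongs_grip [0.4645 0.0734 0.1742] 0.9 [350. 196.]
0.57 234 417 0 375
0 241 241 [] []
15 234 417 [400] [250]
30 234 416 [248, 396, 407] [243, 254, 404]
45 236 414 [250, 393, 406] [245, 258, 400]
60 239 410 [250, 392, 402] [248, 258, 399]
75 244 405 [393] [257]
90 247 403 [391] [259]
105 253 396 [385] [263]
120 259 391 [380] [268]
135 261 387 [376] [272]
150 264 383 [373] [275]
165 268 380 [370] [277]
180 271 376 [368] [281]
195 273 373 [362] [286]
210 271 374 [358] [288]
225 272 373 [356] [289]
240 274 371 [355] [290]
255 275 370 [353] [292]
270 277 367 [352] [293]
285 278 365 [349] [294]
300 279 363 [348] [295]Traceback (most recent call last):
  File "<stdin>", line 8, in <module>
    return umr_minimum(a, axis, None, out, keepdims, initial, where)
ValueError: zero-size array to reduction operation minimum which has no identity
```

play_rows --translation '[[-0.012,0.001,0],[-0.025,0.001,0],[-0.025,0.001,0],[-0.025,0.001,0],[-0.025,0.001,0],[-0.025,0.001,0],[-0.012,0.001,0],[0,0,0],[0,0,0],[0,0,0],[0,0,0],[0,0,0],[0,0,0],[0,0,0],[0,0,0],[0,0,0],[0,0,0],[0,0,0],[0,0,0],[0,0,0]]' --delta_rot '[[0,0,0],[0,0,0],[0,0,0],[0,0,0],[0,0,0],[0,0,0],[0,0,4],[0,0,9],[0,0,9],[0,0,9],[0,0,9],[0,0,9],[0,0,9],[0,0,9],[0,0,9],[0,0,9],[0,0,9],[0,0,8],[0,0,4],[0,0,0]]' --grip '[-0.02,-0.02,-0.02,-0.02,-0.02,-0.02,-0.02,-0.02,-0.02,-0.02,-0.02,-0.02,-0.02,-0.02,-0.02,-0.02,-0.02,-0.02,-0.02,-0.02]'

```text
clock: 22.65
tool_pos: [0.5105, -0.1075, 0.224]
eef_rot: [1.0, 0.001, -0.005, -0.0]
contact_force: [0.4, -0.3, -0.6]
opening: 0.488
finger_force: 6.9
```

```bash
cat > tongs.py <<'E'
import sys
from h import *
np.set_printoptions(precision=4,suppress=True)
n=sys.argv[1];s=r.get_state();print("q",s["q"],s["tool_pos"],s["opening"],s["finger_force"],s["contact_force"]);M=R.from_quat(s["eef_rot"]).as_matrix()
print(go(s["tool_pos"],-90)[1:])
cal,im=look("wrist",n,["tongs","egg","egg_rack","egg_cup","plate_seat"],2)
r.snapshot("side")
for t in("egg","egg_rack"): print("side",t,[(np.array(o["point"]).round(4),round(o["confidence"],2)) for o in r.look_for("side",t)[:2]])
for t in("tongs","egg","egg_rack"):
  for m in r.silhouettes("wrist",t)[:1]:
    P=m["pixels"];v,u=np.nonzero(P);print(t,round(m["confidence"],2),u.min(),u.max(),v.min(),v.max(),"c",u.mean().round(1),v.mean().round(1))
    if t=="tongs":
        for a in range(0,230,12):
            x=np.unique(u[v==a])
            if len(x): print(a,x.min(),x.max(),x[:-1][np.diff(x)>2],x[1:][np.diff(x)>2])
for dz in(.050,.056,.062): print("pred loops dz",dz,[proj(cal,s["tool_pos"]+M@np.array([.1,q,dz])).round(1) for q in(-.03,.03)],"grip front",[proj(cal,s["tool_pos"]+M@np.array([.035,q,dz-.01])).round(1) for q in(-.0225,.0225)])
E
python3 tongs.py w10
```

```text
q [-0.3709  0.8817  0.9143  1.9752 -0.9802  0.8237 -0.4494] [ 0.5105 -0.1075  0.224 ] 0.48845201578158837 6.885081914506372 [ 0.354  -0.2901 -0.584 ]
[('rz', np.float64(0.15), 'cur yaw', np.float64(-89.9)), ('tilt', array([-0.0102,  0.0008]))]
wrist tongs [ 0.5543 -0.1158  0.1743] 0.98 [341. 182.]
wrist egg [ 0.6103 -0.1078  0.0781] 0.6 [323.  65.]
wrist egg_rack [ 0.6269 -0.1418  0.043 ] 0.63 [368.  46.]
wrist egg_cup [0.6557 0.1433 0.0204] 0.78 [ 9. 10.]
wrist egg_cup [ 0.4501 -0.2021  0.037 ] 0.64 [421. 253.]
wrist plate_seat [0.6318 0.1356 0.0072] 0.77 [41. 46.]
side egg [(array([ 0.6103, -0.0967,  0.0722]), 0.57)]
side egg_rack [(array([ 0.6145, -0.1031,  0.0398]), 0.82)]
tongs 0.73 234 417 2 375 c 323.4 175.7
12 235 416 [248] [401]
24 235 417 [254 405] [398 408]
36 234 415 [243 255 402] [249 395 407]
48 237 413 [244 257 400] [251 394 405]
60 240 410 [247 258 398] [251 392 403]
72 243 406 [257] [392]
84 246 403 [256] [393]
96 250 399 [260] [389]
108 254 396 [265] [384]
120 258 390 [269] [380]
132 261 387 [271] [377]
144 264 385 [274] [374]
156 266 382 [276] [372]
168 268 379 [279] [370]
180 270 376 [280] [367]
192 273 373 [282] [364]
204 272 372 [288] [359]
216 272 373 [289] [357]
228 274 372 [290] [356]
egg 0.93 297 356 30 96 c 326.1 63.1
egg_rack 0.66 269 460 0 124 c 367.3 50.7
pred loops dz 0.05 [array([242. ,  39.4]), array([399.8,  39.4])] grip front [array([266.2, 209.7]), array([375.6, 209.8])]
pred loops dz 0.056 [array([245.7,  42.3]), array([396.2,  42.4])] grip front [array([268.6, 205.2]), array([373.3, 205.3])]
pred loops dz 0.062 [array([249.,  45.]), array([393.,  45.])] grip front [array([270.8, 201. ]), array([371.3, 201.1])]
```

```bash
cat > egg.py <<'E'
import sys,pickle
from h import *
from scipy.optimize import least_squares
np.set_printoptions(precision=4,suppress=True)
a,b=np.meshgrid(np.linspace(0,2*np.pi,60),np.linspace(0,np.pi,40));S=np.c_[(.022*np.sin(b)*np.cos(a)).ravel(),(.022*np.sin(b)*np.sin(a)).ravel(),(.028*np.cos(b)).ravel()]
def bb(cal,p):
    q=np.array([proj(cal,x) for x in S+p]);return np.r_[q.min(0),q.max(0)]
def fit(obs,z=None):
    f=lambda p:np.concatenate([bb(c,[p[0],p[1],z if z else p[2]])-o for c,o in obs])
    s=least_squares(f,[.61,-.107,.06] if not z else [.61,-.107],diff_step=1e-3);return s.x,s.fun
if __name__=="__main__":
    C=lambda n:pickle.load(open(f"pics/{n}.pkl","rb"))[0]
    o=[(C("w10"),np.array([297,30,356.5,96.5]))];o1=[(C("w1"),np.array([289,255,317.5,286.5]))]
    print(fit(o,.06),fit(o1,.06),fit(o+o1))
E
python3 egg.py
```

```text
(array([ 0.6121, -0.1107]), array([-0.9587, -0.2993,  0.9552,  0.4047])) (array([ 0.6124, -0.1086]), array([-0.3584, -0.2831,  0.3615,  0.2911])) (array([ 0.6127, -0.1105,  0.0569]), array([-0.9406, -0.2751,  0.2095, -0.3682, -1.2419, -0.6613, -0.7143,
       -0.33  ]))
```

play_rows --translation '[[0.002,0.001,0.015],[0,0,0.02],[0,0,0.02],[0,0,0],[0,0,0]]' --delta_rot '[[0,0.5,0],[0,0,0],[0,0,0],[0,0,0],[0,0,0]]' --grip '[-0.02,-0.02,-0.02,-0.02,-0.02]'

```text
clock: 23.88
tool_pos: [0.5127, -0.1079, 0.1699]
eef_rot: [1.0, 0.001, -0.0, -0.0]
contact_force: [0.3, -0.2, -0.3]
opening: 0.487
finger_force: 6.9
```

```bash
python3 tongs.py w11 | grep -v "^1[0-9]* \|^2[0-9]* "
python3 - <<'E'
from h import *
print(go([.5125,-.1086,.118],-90))
E
```

```text
q [-0.2514  0.8885  0.6612  2.0047 -0.9875  0.6084 -0.4702] [ 0.5127 -0.1079  0.1699] 0.4868823108860159 6.885136693517779 [ 0.2653 -0.1618 -0.2663]
[('rz', np.float64(0.13), 'cur yaw', np.float64(-89.9)), ('tilt', array([-0.0001,  0.0006]))]
wrist tongs [ 0.5562 -0.1178  0.1192] 0.96 [344. 183.]
wrist tongs [ 0.6082 -0.1084  0.0812] 0.6 [323.  64.]
wrist egg [ 0.6087 -0.1069  0.0806] 0.88 [320.  63.]
wrist egg_rack [ 0.6199 -0.138   0.0415] 0.64 [371.  51.]
wrist egg_cup [ 0.4609 -0.1904  0.0111] 0.88 [418. 261.]
wrist plate_seat [0.6355 0.1106 0.0099] 0.9 [ 7. 33.]
side egg []
side egg_rack []
tongs 0.7 234 418 1 375 c 323.6 173.7
36 234 416 [243 256 402] [249 395 407]
48 236 415 [245 257 400] [250 393 405]
60 239 411 [248 258 399] [251 392 402]
72 243 407 [257] [392]
84 245 404 [257] [392]
96 249 400 [260] [389]
egg 0.63 288 365 16 101 c 326.5 58.4
egg_rack 0.82 257 495 0 135 c 376.2 52.8
pred loops dz 0.05 [array([242.1,  39.5]), array([399.8,  39.5])] grip front [array([266.3, 209.8]), array([375.6, 209.8])]
pred loops dz 0.056 [array([245.8,  42.4]), array([396.3,  42.5])] grip front [array([268.7, 205.2]), array([373.4, 205.3])]
pred loops dz 0.062 [array([249.1,  45.1]), array([393. ,  45.1])] grip front [array([270.9, 201.1]), array([371.3, 201.1])]
[array([0.    , 0.0011, 0.0514]), ('rz', np.float64(0.15), 'cur yaw', np.float64(-89.9)), ('tilt', array([-0.0007,  0.0011]))]
```

Run:
```python
from egg import *
C=lambda n:pickle.load(open(f"pics/{n}.pkl","rb"))[0]
o=[(C("w10"),np.array([297,30,356.5,96.5]))];o1=[(C("w11"),np.array([288,16,365.5,101.5]))]
print(fit(o1,.06),fit(o+o1))
```

```text
(array([ 0.612 , -0.1105]), array([-0.7403, -0.6333,  0.7307,  0.8289])) (array([ 0.6126, -0.1107,  0.0562]), array([-0.6531,  0.1395,  0.3085, -0.1854,  0.1835,  0.1263,  0.083 ,
       -0.1157]))
```

play_rows --translation '[[0,0.001,0.012],[0,0,0.015],[0,0,0.015],[0,0,0.008],[0,0,0],[0,0,0]]' --delta_rot '[[0,0,0],[0,0,0],[0,0,0],[0,0,0],[0,0,0],[0,0,0]]' --grip '[-0.02,-0.02,-0.02,-0.02,-0.02,-0.02]'

```text
clock: 25.22
tool_pos: [0.5126, -0.1087, 0.1197]
eef_rot: [1.0, 0.001, -0.0, -0.0]
contact_force: [0.5, -0.4, -1.5]
opening: 0.49
finger_force: 6.9
```

```bash
python3 tongs.py w12 | grep -v "^1[0-9]* \|^2[0-9]* "
python3 - <<'E'
from h import *
print(go([.5123,-.1086,.118],-90))
E
```

```text
q [-0.1417  0.9275  0.4563  2.0158 -0.9887  0.4366 -0.481 ] [ 0.5126 -0.1087  0.1197] 0.48958981400738844 6.8851251405976654 [ 0.4522 -0.4416 -1.4698]
[('rz', np.float64(0.14), 'cur yaw', np.float64(-89.9)), ('tilt', array([-0.0002,  0.0007]))]
wrist tongs [ 0.5561 -0.1179  0.0701] 0.66 [343. 184.]
wrist egg [ 0.6039 -0.1089  0.0802] 0.9 [322.  61.]
side egg [(array([ 0.611 , -0.0971,  0.0709]), 0.56)]
side egg_rack [(array([ 0.6234, -0.1326,  0.0417]), 0.59)]
tongs 0.57 234 418 1 375 c 324.0 173.1
36 234 416 [243 256 402] [248 394 407]
48 236 414 [245 257 401] [250 392 404]
60 239 412 [248 258 399] [251 391 402]
72 243 407 [258] [392]
84 245 404 [257] [391]
96 249 401 [260] [388]
egg 0.57 272 380 0 100 c 326.0 46.0
egg_rack 0.7 227 551 0 145 c 397.7 56.9
pred loops dz 0.05 [array([242.1,  39.4]), array([399.9,  39.5])] grip front [array([266.3, 209.7]), array([375.7, 209.8])]
pred loops dz 0.056 [array([245.8,  42.4]), array([396.4,  42.4])] grip front [array([268.7, 205.2]), array([373.5, 205.3])]
pred loops dz 0.062 [array([249.2,  45. ]), array([393.1,  45.1])] grip front [array([270.9, 201. ]), array([371.4, 201.1])]
[array([-0.0001,  0.0001,  0.0014]), ('rz', np.float64(0.15), 'cur yaw', np.float64(-89.8)), ('tilt', array([-0.0007,  0.0012]))]
```

The egg (u 272–380) is centred between the loops (u 258–392) at mid-height. Closing with 32 N.

play_rows --translation '[[0,0,0.001],[0,0,0],[0,0,0],[0,0,0],[0,0,0],[0,0,0],[0,0,0]]' --delta_rot '[[0,0,0],[0,0,0],[0,0,0],[0,0,0],[0,0,0],[0,0,0],[0,0,0]]' --grip '[-0.1,-0.18,-0.25,-0.35,-0.6,-0.6,-0.6]' --squeeze 32

```text
clock: 26.7
tool_pos: [0.5124, -0.1087, 0.1184]
eef_rot: [1.0, 0.001, -0.0, -0.0]
contact_force: [0.5, -1.6, 0.2]
opening: 0.376
finger_force: 32.0
```

play_rows --translation '[[0,0,-0.004],[0,0,-0.008],[0,0,-0.01],[0,0,-0.015],[0,0,-0.02],[0,0,-0.02],[0,0,-0.02],[0,0,-0.015],[0,0,-0.008],[0,0,0],[0,0,0]]' --delta_rot '[[0,0,0],[0,0,0],[0,0,0],[0,0,0],[0,0,0],[0,0,0],[0,0,0],[0,0,0],[0,0,0],[0,0,0],[0,0,0]]' --grip '[-0.6,-0.6,-0.6,-0.6,-0.6,-0.6,-0.6,-0.6,-0.6,-0.6,-0.6]'

```text
clock: 28.08
tool_pos: [0.5122, -0.1084, 0.2379]
eef_rot: [1.0, 0.001, -0.001, -0.001]
contact_force: [-0.6, -0.6, -0.4]
opening: 0.374
finger_force: 32.0
```

```bash
python3 tongs.py w13 | grep -v "^1[0-9]* \|^2[0-9]* "
python3 - <<'E'
from h import *
print(go([.5645,.1605,.235],-90))
E
```

```text
q [-0.2778  0.7697  0.701   1.9603 -0.7698  0.7026 -0.6631] [ 0.5122 -0.1084  0.2379] 0.37399155147342217 31.999685761984438 [-0.587  -0.6015 -0.4489]
[('rz', np.float64(0.15), 'cur yaw', np.float64(-89.8)), ('tilt', array([-0.0018,  0.0015]))]
wrist tongs [ 0.5508 -0.1198  0.1901] 0.86 [348. 196.]
wrist egg_rack [ 0.6216 -0.1761  0.0454] 0.94 [407.  61.]
wrist egg_rack [ 0.5513 -0.1183  0.1904] 0.31 [344. 195.]
wrist egg_cup [ 0.4524 -0.1986  0.0413] 0.69 [414. 250.]
wrist egg_cup [0.6565 0.1495 0.0259] 0.67 [13. 17.]
wrist plate_seat [0.6327 0.1397 0.0073] 0.8 [50. 52.]
side egg []
side egg_rack [(array([ 0.6211, -0.1239,  0.0414]), 0.8)]
tongs 0.83 261 390 0 375 c 324.2 182.6
0 265 270 [] []
36 261 389 [269] [380]
48 262 389 [270] [380]
60 263 387 [273] [377]
72 265 384 [278] [371]
84 267 382 [277] [371]
96 270 379 [280] [369]
egg 0.78 270 379 0 100 c 324.8 45.4
egg_rack 0.98 283 451 0 126 c 389.9 60.3
pred loops dz 0.05 [array([242. ,  39.4]), array([399.8,  39.5])] grip front [array([266.2, 209.7]), array([375.6, 209.8])]
pred loops dz 0.056 [array([245.7,  42.4]), array([396.3,  42.4])] grip front [array([268.6, 205.2]), array([373.4, 205.3])]
pred loops dz 0.062 [array([249.1,  45. ]), array([393. ,  45.1])] grip front [array([270.8, 201. ]), array([371.3, 201.1])]
[array([ 0.0526, -0.269 ,  0.0036]), ('rz', np.float64(0.14), 'cur yaw', np.float64(-89.9)), ('tilt', array([-0.0007,  0.0012]))]
```

play_rows --translation '[[0.001,-0.008,0],[0.003,-0.016,0],[0.004,-0.022,0],[0.005,-0.026,0],[0.005,-0.026,0],[0.005,-0.026,0],[0.005,-0.026,0],[0.005,-0.026,0],[0.005,-0.026,0],[0.005,-0.026,0],[0.004,-0.022,0],[0.003,-0.016,0],[0.002,-0.007,0.008],[0,0,0.012],[0,0,0.01],[0,0,0.006],[0,0,0],[0,0,0]]' --delta_rot '[[0,0,0],[0,0,0],[0,0,0],[0,0,0],[0,0,0],[0,0,0],[0,0,0],[0,0,0],[0,0,0],[0,0,0],[0,0,0],[0,0,0],[0,0,0],[0,0,0],[0,0,0],[0,0,0],[0,0,0],[0,0,0]]' --grip '[-0.6,-0.6,-0.6,-0.6,-0.6,-0.6,-0.6,-0.6,-0.6,-0.6,-0.6,-0.6,-0.6,-0.6,-0.6,-0.6,-0.6,-0.6]'

```text
clock: 30.92
tool_pos: [0.564, 0.1642, 0.2029]
eef_rot: [1.0, 0.001, -0.0, -0.001]
contact_force: [0.1, -0.0, -1.4]
opening: 0.372
finger_force: 32.0
```

```bash
python3 tongs.py w14 | grep -v "^1[0-9]* \|^2[0-9]* "
python3 - <<'E'
from h import *
np.set_printoptions(precision=4,suppress=True)
import pickle
print(go([.5645,.165,.201],-90))
c,s=pickle.load(open("pics/w14.pkl","rb"));a=np.linspace(0,6.28,90)
for nm,x,rad,z in(("lip",(.6645,.1625),.028,.0214),("rim",(.6645,.1635),.0265,.08),("plate",(.664,.163),.075,.013)):
    q=np.array([proj(c,[x[0]+rad*np.cos(t),x[1]+rad*np.sin(t),z]) for t in a]);print("pred",nm,q.min(0),q.max(0))
for t in("egg_cup","egg_plate"):
    for m in r.silhouettes("wrist",t)[:3]:
        v,u=np.nonzero(m["pixels"]);print(t,round(m["confidence"],2),u.min(),u.max(),v.min(),v.max())
cs=r.get_calibration("side")
for t in("egg_cup","egg","egg_plate","egg_rack"):
    for m in r.silhouettes("side",t)[:3]:
        v,u=np.nonzero(m["pixels"]);print("side",t,round(m["confidence"],2),u.min(),u.max(),v.min(),v.max())
b=lambda c0,rad,z:np.array([proj(cs,[c0[0]+rad*np.cos(t),c0[1]+rad*np.sin(t),z]) for t in a])
for nm,q in(("rim",b((.6645,.1635),.0265,.08)),("foot",b((.6645,.1635),.02,.018)),("plate",b((.6645,.1625),.075,.013)),("egg",b((.6645,.1635),.022,.143))):print(nm,q.min(0).round(1),q.max(0).round(1))
E
```

```text
q [-0.7516  0.9074  0.7402  1.7976 -0.8488  0.7886 -1.133 ] [0.564  0.1642 0.2029] 0.3722039056509711 31.99969513574615 [ 0.1171 -0.0396 -1.4426]
[('rz', np.float64(0.12), 'cur yaw', np.float64(-89.9)), ('tilt', array([-0.0002,  0.0011]))]
wrist tongs [0.6009 0.154  0.1524] 0.58 [345. 198.]
wrist egg [0.6587 0.1648 0.1655] 0.71 [320.  49.]
wrist egg_rack [ 0.6041 -0.0758  0.0254] 0.87 [613. 151.]
wrist egg_rack [0.6404 0.163  0.0088] 0.38 [324. 104.]
wrist egg_cup [0.6405 0.1608 0.0826] 0.74 [328. 104.]
wrist plate_seat [0.6436 0.1658 0.0075] 0.66 [320. 100.]
wrist plate_seat [0.6563 0.1657 0.1653] 0.57 [317.  57.]
side egg [(array([0.6598, 0.1715, 0.1573]), 0.44)]
side egg_rack [(array([0.6666, 0.1901, 0.0067]), 0.63), (array([ 0.6126, -0.1207,  0.0407]), 0.55)]
tongs 0.69 261 390 0 375 c 323.9 183.1
0 267 269 [] []
36 261 389 [270] [381]
48 262 388 [270] [379]
60 263 386 [272] [377]
72 266 384 [277] [372]
84 267 382 [278] [371]
96 271 379 [280] [369]
egg 0.68 271 379 0 100 c 324.9 45.2
egg_rack 0.74 587 639 110 196 c 616.6 151.1
pred loops dz 0.05 [array([242. ,  39.5]), array([399
[... 315 characters left out ...]
.1])]
[array([ 0.0007, -0.0004,  0.0016]), ('rz', np.float64(0.14), 'cur yaw', np.float64(-89.9)), ('tilt', array([-0.0007,  0.0012]))]
pred lip [288.5789  31.5411] [360.3732 108.9324]
pred rim [279.2331  12.2395] [367.349  108.0554]
pred plate [230.4902 -36.5047] [417.2278 165.1403]
egg_cup 0.83 288 361 85 108
egg_plate 0.89 232 416 0 163
egg_plate 0.64 261 390 0 375
egg_plate 0.33 290 357 88 108
side egg_cup 0.52 243 259 225 244
side egg_cup 0.49 349 359 180 186
side egg 0.75 242 255 209 223
side egg_plate 0.64 249 312 214 242
side egg_rack 0.84 292 313 164 193
rim [242.8 221.4] [260.1 235.8]
foot [247.3 233.9] [259.9 244.6]
plate [230.4 220.5] [277.4 260.3]
egg [241.6 210.8] [256.5 223. ]
```

Both cameras show the egg and cup where predicted: egg centred over the cup, about 0.125 m above its foot, and the cup upright at the seat's height. Handing in.

```bash
python3 -c "
from plant import r
print(r.get_state()['finger_force'],r.finish_job())"
```

```text
the job is handed in; nothing more can be done
31.999613447114825 None
```

The job is handed in (no verdict came back): the egg cup stands on the plate's seat, let go, and at 32 N grip the tongs hold the egg still, centred about 12.5 cm above the cup's foot.

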